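Unbolt the onion box and hold its lid at 45 degrees

TASK

The wooden onion box is bolted: take the black knob on its lid and draw the bolt back until you feel it come up against its stop, then raise the lid by its bar handle and hold it open at 45 degrees, so that I can reach in for an onion. The lid drops shut if let go, so finish still holding it there with the gripper, quite still; leave the bolt drawn fully back and leave the mug, the salt shaker and the espresso cup where they stand.

Things in the scene. Friction and masses are not known exactly. Their poses are not given: they have to be found in the camera images.
- onion_box: light wooden box, 200 mm deep (its x), 280 mm wide (its y), 120 mm high without the lid, walls and floor 10 mm, fixed to the worktop; origin at the centre of its underside, z up, its -x side (with dark upright air slots) is the front and faces roughly to the robot. The lid is hinged on its far (+x) top edge. On the front, at y = -100 mm, a steel keeper stands up: its bar crosses over the bolt, top 32 mm above the rim of the box. An onion and a garlic lie inside
- lid_hinge (a point): point on the hinge line of the lid: in the box's frame x = +100, y = 0, z = 120 mm; the hinge line runs along the box's y
- lid (a joint): hinge angle of the lid (darker wood, 198 mm deep from the hinge, 286 mm wide, 12 mm thick, about 0.25 to 0.5 kg), rad: 0 shut, positive as the front edge rises, stop at 1.75; 45 degrees = 0.785. Nothing but its small hinge friction holds it: it falls shut when let go below about 90 degrees. While the bolt is in the keeper it cannot rise more than about 1 degree
- lid_handle (a point): middle of the dark steel bar handle on the lid: a round bar 11 mm thick, 90 mm long along the box's y, on a post at each end; bar centre 40 mm above the top of the lid, 165 mm in front of the hinge line. It moves with the lid: lid shut, it lies at x = -65, y = 0, z = 172 mm in the box's frame. The round bar may roll between the fingers as the lid swings
- bolt (a joint): travel of the steel bolt on top of the lid, m: grows as it is drawn back along the lid to the hinge side (the box's +x when shut); 0 fully forward, stop at 0.032. It starts at 0 to 0.005, its rod (8 mm) under the keeper's bar, and is clear of the keeper from about 0.020. Sliding it takes about 2 N; it stays where it is left
- bolt_knob (a point): middle of the bolt's upright black knob, 14 mm thick, 30 mm tall (from 16 to 46 mm above the top of the lid; this point 34 mm above it); at bolt = 0, lid shut, it lies at x = -60, y = -100, z = 166 mm in the box's frame. The two steel guides of the bolt, 24 mm in front of it and 66 mm behind it (12 mm long blocks, tops 17 mm above the top of the lid), are lower than the knob's middle
- mug: light mug, 84x116x106 mm, bystander at the front edge of the worktop before the sink, right of the salt shaker (another mug far at the left back belongs to the room); origin at the centre of its underside, z up
- salt_shaker: salt shaker, 44 mm thick, 90 mm tall, bystander right of the box at the front of the worktop; origin at the centre of its underside, z up
- espresso_cup: small green and white cup, 64x89x48 mm, bystander beside the left end of the box; origin at the centre of its underside, z up

How it is judged:
On the way, in this order (a step that is already met when the one before it is completed fails the run):
1. the bolt is drawn back to its stop (beyond 28 of its 32 mm) while the lid is still shut (value of joint bolt above 0.028 m and value of joint lid below 0.1 rad), for 0.2 s.
2. the lid is raised by the gripper beyond 25 degrees (value of joint lid above 0.44 rad and contact force between the fingers and lid above 0.3 N), for 0.1 s.
At the end, for the whole second after the job is handed in: the lid stands still at 45 degrees, give or take 7 (0.665 to 0.905 rad), borne by the gripper's fingers (over 0.3 N between them and the lid); the bolt is still drawn back beyond 28 mm; mug, salt shaker and espresso cup are within 30 mm of where they stood (value of joint lid between 0.665 and 0.905 rad and velocity of joint lid between -0.05 and 0.05 rad/s and contact force between the fingers and lid above 0.3 N and value of joint bolt above 0.028 m and distance of each of mug, salt_shaker, espresso_cup from where it was at the start of the episode below 0.03 m); the arm keeps its last pose, push and grip.
It fails at once if the mug, the salt shaker or the espresso cup is shifted by more than 30 mm or knocked over (distance of any of mug, salt_shaker, espresso_cup from where it was at the start of the episode above 0.03 m or angle between any of mug, salt_shaker, espresso_cup's own z axis and vertical above 0.6 rad).
It also fails if it takes over 40 s, if anything falls off the work surface, if the arm or the gripper's body presses on something with over 40 N, if the wrist force passes 120 N, or if a joint passes its speed limit or range.

ROBOT

A 6-joint arm with a two-finger parallel gripper is mounted at the origin on a cart in front of the work surface, level with it; the furniture and walls round the work are solid. World frame = base frame: x ahead of the robot, y to its left, z up, the work surface at z = 0. Lengths are in m, angles in rad, forces in N, time in s.
With the tool pointing down it reaches from about 0.35 to 0.85 m from the base axis. Payload 8.1 kg.
Tool frame: the origin (TCP) lies at the very end of the fingers, on their centre line; the grasp point (between the pads) lies 19 mm behind it (pinch_z is the distance from the TCP to the grasp point, in m); z points along the fingers, y is the direction in which the jaws open and shut (so a half turn about z gives the same grasp; the last joint's range is limited). The gripper opens to 93 mm and grips with 3 to 60 N. Pads are 15 mm wide; open, the fingers measure 128 mm over their backs; the gripper's body (75 mm by 188 mm) begins 65 mm behind the grasp point.
Start: joints at [-1.25, 0.13, 1.488, -0, 1.523, -0.085], TCP at [0.237, -0.551, 0.219] pointing down, gripper open.
Joint ranges: [-2.96, 2.96], [-0.89, 2.26], [0.02, 2.5], [-1.34, 4.48], [0, 2.73], [-2.66, 2.66]. Speed limits (rad/s): [2.39, 2.39, 2.79, 3.14, 3.14, 3.14].

INTERFACE

Orientations are given as a rotation vector (axis times angle).
In Python, from plant import * gives the robot as it stands.
- The arm moves only by the tool move_arm, never from a script. Its argument "series" is a list of rows, each a list of 7 numbers: the shift along the tool's x, y, z each as a share of 10 cm, from -1 to 1, then the turn, a rotation vector about the tool's x, y, z each as a share of 180 degrees, from -1 to 1, then the opening, from -1 (shut) to 1 (fully open). In form: [[dx, dy, dz, rx, ry, rz, jaw], ...]. A call has 1 to 8 rows; each row is the pose to reach, as a shift and turn from the pose commanded when the call began, along the tool's axes at that moment, turning the shorter way round; what a row does not reach only later rows make up. A row lasts 1/10 s, in which the tool goes at most 50 mm and 8.59 degrees, less where a joint would pass 70% of its speed; a pose out of reach is approached as far as the arm can. A call with a number of a shift or a turn outside -1 to 1 is refused whole. A call with a gripper value outside its range is refused whole. The fingers move at their own pace and stop on an object; "squeeze" is the grip in N (left out, the last holds). Time passes only in rows, so rows that repeat a pose let the fingers close. It gives the time, the measured TCP pose, the force and the opening at its end, in the units of the state.
- read_state(): the state, without advancing time (a new reading comes with each control period).
- read_camera(name): name is "scene" or "top" or "wrist"; returns a dict with "frame" (480x640x3 uint8, red, green, blue), "K" (3x3 intrinsics, pixels), "k1" (the pictures are not rectified: a ray, as slopes to the right and down, at radius r is drawn at 1 + k1 r^2 times it, then the intrinsics apply), "rvec" (rotation vector, rad) and "tvec" (3), from world to camera coordinates, as OpenCV has them. Camera axes: x right, y down, z forward; pixel columns grow to the right and rows downward; lengths in m; the calibration is good to about 2 mm. A picture is of the moment at which its call begins. There is no depth.
- close_job(): hands the job in, once; it reports no verdict.
The state is a dict: "t": time; "q": joint angles; "dq": joint speeds; "joint_torque": joint torques, N m; "tool_pos": TCP position; "orientation": TCP orientation; "force": force on the tool from outside, world axes, zero at the start; "wrist_torque": the same for the moment, N m; "opening": finger opening in m.
Only numpy, scipy, OpenCV 4.12 (cv2) and the standard library are available. Lean on these libraries where they do the work, as an engineer would, in place of code of your own. Each camera call takes 0.05 s, during which the arm holds its last target.

## Working session

There is one attempt and no reset: what is moved stays moved. The work goes in short steps, Python scripts to look and compute and a tool call to move; the robot and the scene stay as the last step left them, time stands still between calls to the robot, and variables do not carry over. Pictures are saved under pics/ and viewed, and the job is handed in when it is done.

Besides the shell and the picture viewer there is one more tool, called after "Emit:" as name([rows], argument=value, ...), one row to a line, values as JSON. move_arm: Moves the arm, as the interface text tells. Shift numbers are shares of 10 cm and turn numbers shares of 180 degrees, none past 1 either way. Its arguments: {"type":"object","properties":{"series":{"type":"array","items":{"type":"array","items":{"type":"number"}}},"squeeze":{"type":"number"}},"required":["series"]}

```bash
ls; mkdir -p pics
python3 - <<'E'
from plant import *
import cv2
s=read_state();print(s)
for n in ["scene","top","wrist"]:
    c=read_camera(n);cv2.imwrite(f"pics/{n}0.png",c["frame"][:,:,::-1]);print(n,c["K"].tolist(),c["k1"],c["rvec"],c["tvec"])
E
```

```text
pics
{'t': 0.0, 'q': array([-1.25042719e+00,  1.31133038e-01,  1.48923280e+00,  1.64631904e-05,
        1.52299788e+00, -8.54195268e-02]), 'dq': array([ 1.07183678e-03, -1.16087054e-03, -2.27923620e-05, -8.39392285e-04,
        1.02430162e-03, -3.97816676e-04]), 'joint_torque': array([ 1.25812967e-03, -5.59845042e+01, -4.91754591e+01,  7.69242737e-02,
        3.55352042e-02, -2.01586627e-04]), 'tool_pos': array([ 0.23668875, -0.55074727,  0.21762977]), 'orientation': array([-3.07542618e+00, -6.32690999e-01,  3.00241551e-04]), 'force': array([-0.16299178,  0.22411972, -0.53329182]), 'wrist_torque': array([0.02388909, 0.02908335, 0.01582385]), 'opening': 0.09302326959185132}
scene [[517.7862930771229, 0.0, 326.75690394216775], [0.0, 517.7862930771229, 239.69183760001485], [0.0, 0.0, 1.0]] -0.01327976524201254 [ 2.17045387  0.13942449 -0.06083471] [-0.56171742  0.15206474  1.60787972]
top [[470.44532389966696, 0.0, 322.44018832648993], [0.0, 470.44532389966696, 239.96141156486038], [0.0, 0.0, 1.0]] -0.019156895355703963 [ 2.19619987 -2.17145202  0.0887996 ] [0.1248485  0.56353795 1.20380588]
wrist [[400.9651646518137, 0.0, 318.55403363309324], [0.0, 400.9651646518137, 240.75974560293267], [0.0, 0.0, 1.0]] -0.07696704275775136 [-2.43153762  1.60156183  0.21505925] [-0.60032167 -0.02944386  0.39026511]
```

View pics/scene0.png

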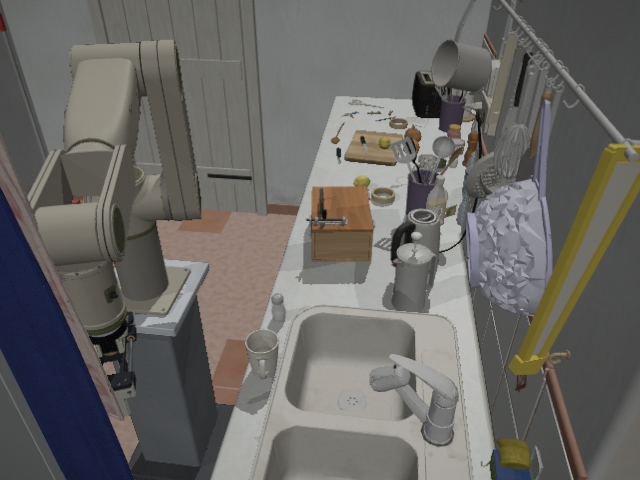

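View pics/top0.png

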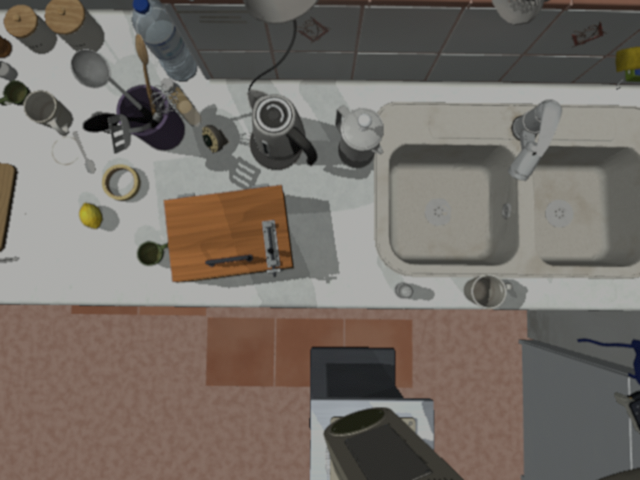

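View pics/wrist0.png

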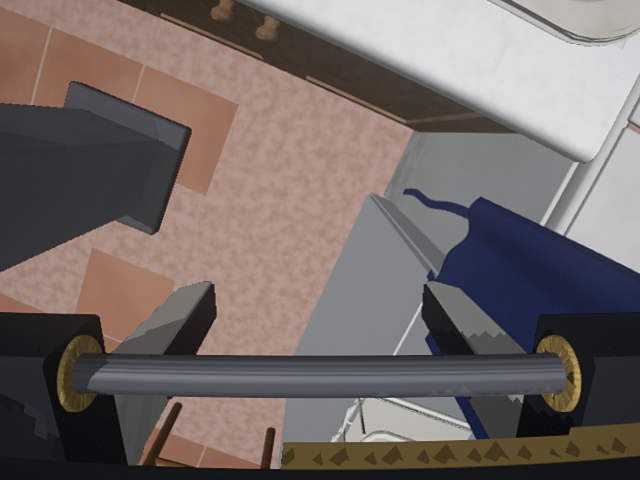

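The top view shows the lid with corners at about (166,198), (283,186), (292,268) and (173,281). The handle bar is around (228,261) and the bolt around (271,247). I'll cast the lid corners onto z = 0.132.

```bash
cat > h.py <<'E'
from plant import *
import cv2, numpy as np
from scipy.spatial.transform import Rotation as R
def ray(c,uv):
    K=c["K"];p=(np.array(uv,float)-[K[0][2],K[1][2]])/[K[0][0],K[1][1]]
    d=np.array([c["k1"],0,0,0,0]);x=p.copy()
    for _ in range(20): x=p/(1+c["k1"]*(x@x))
    Rm=R.from_rotvec(c["rvec"]).as_matrix()
    return -Rm.T@np.array(c["tvec"]),Rm.T@np.array([x[0],x[1],1])
def plane(c,uv,z):
    o,d=ray(c,uv);return o+d*(z-o[2])/d[2]
def proj(c,P):
    Q=R.from_rotvec(c["rvec"]).apply(np.atleast_2d(P))+c["tvec"];x=Q[:,:2]/Q[:,2:]
    x=x*(1+c["k1"]*(x**2).sum(1,keepdims=True));K=c["K"]
    return x*[K[0][0],K[1][1]]+[K[0][2],K[1][2]]
def box(O,yaw,p):
    return np.array(O)+R.from_euler('z',yaw).apply(p)
E
python3 - <<'E'
from h import *
c=read_camera("top");f=c["frame"]
hsv=cv2.cvtColor(f,cv2.COLOR_RGB2HSV)
m=((hsv[...,0]<18)&(hsv[...,1]>120)&(hsv[...,2]>60)).astype(np.uint8)
roi=np.zeros_like(m);roi[170:295,150:305]=1;m*=roi
m=cv2.morphologyEx(m,cv2.MORPH_OPEN,np.ones((3,3)))
cs,_=cv2.findContours(m,0,2);k=max(cs,key=cv2.contourArea)
h=cv2.convexHull(k);print(cv2.contourArea(k))
W=np.array([plane(c,p[0],0.132)[:2] for p in h],np.float32)
r=cv2.minAreaRect(W);print(r);B=cv2.boxPoints(r);print(B)
v=f.copy();cv2.drawContours(v,[h],-1,(0,255,0),1)
v=cv2.resize(v[150:320,130:350],None,fx=3.5,fy=3.5,interpolation=cv2.INTER_NEAREST);cv2.imwrite("pics/top1.png",v[:,:,::-1])
E
```

```text
8912.0
((0.5666056871414185, 0.35714611411094666), (0.19781160354614258, 0.286246657371521), 8.255269050598145)
[[0.44817454 0.4845852 ]
 [0.48927492 0.20130454]
 [0.68503684 0.22970703]
 [0.64393646 0.5129877 ]]
```

View pics/top1.png

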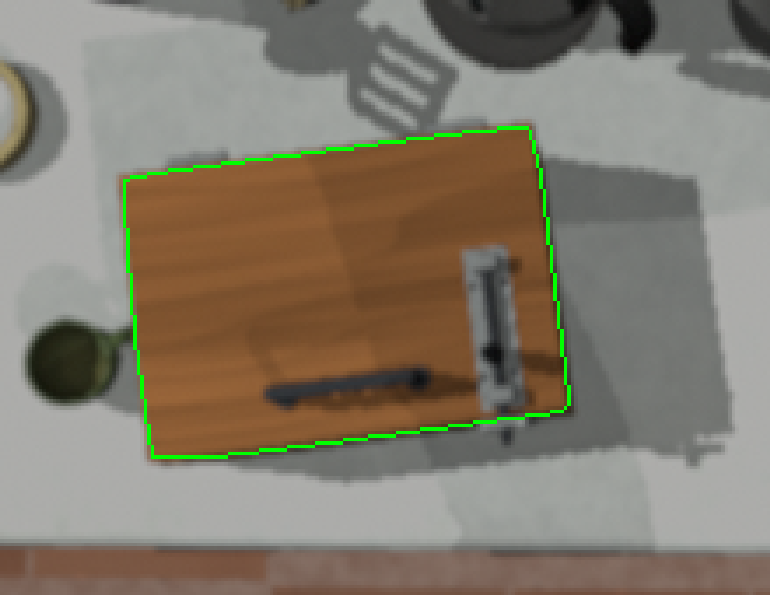

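Run:
```python
from h import *
c=read_camera("top")
crop=lambda x,y:(130+x/3.5,150+y/3.5)
P=[plane(c,crop(*p),0.132)[:2] for p in [(123,178),(530,127),(569,410),(152,459)]]
P=np.array(P)
for a,b in [(0,1),(3,2),(3,0),(2,1)]:
    d=P[b]-P[a];print(np.hypot(*d),np.degrees(np.arctan2(d[1],d[0])))
print(P.mean(0))
ends=[plane(c,crop(*p),0.172) for p in [(281,395),(420,378)]];print(ends,np.degrees(np.arctan2(*(ends[0]-ends[1])[[1,0]]))-90)
print("knob",plane(c,crop(491,350),0.178), "tail", plane(c,crop(506,437),0.14))
for yaw in (7,7.5,8.25):
    y=np.radians(yaw);ctr=np.array([*P.mean(0),0]); O=box(ctr,y,[-0.001,0,0]); 
    for n,p in dict(h=[-.065,0,.172],k=[-.06,-.1,.178],hl=[-.065,.045,.172],hr=[-.065,-.045,.172]).items():
        w=box(O,y,p);u=proj(c,w)[0];print(yaw,n,w,(u-[130,150])*3.5)
```

```text
0.2795653574937097 -82.13163700036911
0.2823858160016375 -82.63617503050331
0.19241261035422091 7.95207649619046
0.19492352352151607 8.776862973715042
[0.56613211 0.35544909]
[array([0.49523967, 0.38635456, 0.172     ]), array([0.50734116, 0.2962028 , 0.172     ])] 7.645380642001797
knob [0.52577873 0.24973435 0.178     ] tail [0.4697838  0.24265239 0.14      ]
7 h [0.50062406 0.34740571 0.172     ] [341.06559755 387.41558677]
7 k [0.51777372 0.24876044 0.178     ] [492.26186094 362.36735403]
7 hl [0.49513994 0.39207029 0.172     ] [272.21646129 395.05021772]
7 hr [0.50610818 0.30274114 0.172     ] [409.90853749 379.77920203]
7.5 h [0.50069674 0.34683436 0.172     ] [341.94641271 387.31401447]
7.5 k [0.51870659 0.24834251 0.178     ] [492.93560024 360.93483036]
7.5 hl [0.49482307 0.39144938 0.172     ] [273.15574744 395.54915372]
7.5 hr [0.50657042 0.30221934 0.172     ] [410.72692898 379.07784927]
8.25 h [0.50081511 0.34597858 0.172     ] [343.26609978 387.14726332]
8.25 k [0.52011263 0.2477309  0.178     ] [493.92262021 358.77571119]
8.25 hl [0.49435795 0.39051289 0.172     ] [274.57311242 396.2820113 ]
8.25 hr [0.50727228 0.30144426 0.172     ] [411.9430323  378.01270924]
```

```bash
cat >> h.py <<'E'
YAW=np.radians(8.2); U=np.array([np.cos(YAW),np.sin(YAW),0]); V=np.array([-np.sin(YAW),np.cos(YAW),0])
def go(pos,Rt=None):
    s=read_state();Rc=R.from_rotvec(s["orientation"])
    d=Rc.inv().apply(np.array(pos)-s["tool_pos"])/0.1
    r=np.zeros(3) if Rt is None else (Rc.inv()*Rt).as_rotvec()/np.pi
    print("t",round(s["t"],2),"pos",s["tool_pos"].round(4),"F",s["force"].round(2),"shift",d.round(3),"turn",r.round(4));return d,r
def down(sgn=1,tilt=0):
    # tool z down, tool y = sgn*box x
    z=np.array([0,0,-1.]);y=sgn*U;x=np.cross(y,z)
    return R.from_rotvec(V*tilt)*R.from_matrix(np.c_[x,y,z])
E
python3 - <<'E'
from h import *
s=read_state();print(R.from_rotvec(s["orientation"]).as_matrix().round(3))
for sg in(1,-1): go([.524,.249,.30],down(sg))
E
```

```text
[[ 0.919  0.395 -0.   ]
 [ 0.395 -0.919  0.001]
 [ 0.    -0.001 -1.   ]]
t 0.25 pos [ 0.2368 -0.551   0.2181] F [ 0.74 -0.17  0.18] shift [ 5.797 -6.217 -0.813] turn [-2.000e-04 -2.000e-04 -4.164e-01]
t 0.25 pos [ 0.2368 -0.551   0.2181] F [ 0.74 -0.17  0.18] shift [ 5.797 -6.217 -0.813] turn [-2.000e-04  2.000e-04  5.836e-01]
```

Emit:
move_arm([
  [0.3,-0.3,-0.8,0,0,-0.05,1],
  [0.5,-0.5,-1,0,0,-0.1,1],
  [0.8,-0.8,-1,0,0,-0.15,1],
  [1,-1,-1,0,0,-0.2,1],
  [1,-1,-1,0,0,-0.25,1],
  [1,-1,-1,0,0,-0.3,1],
  [1,-1,-1,0,0,-0.35,1],
  [1,-1,-1,0,0,-0.4,1],
])

```text
t: 1.05
tool_pos: [0.2893, -0.4197, 0.3187]
orientation: [2.175, 2.267, -0.0]
force: [0.1, -0.1, -0.3]
opening: 0.0926
```

Run:
```python
from h import *
go([.524,.249,.30],down(1));print(read_state()["q"])
```

```text
t 1.05 pos [ 0.2893 -0.4197  0.3187] F [ 0.07 -0.14 -0.3 ] shift [6.584 2.622 0.186] turn [-0.      0.     -0.0323]
[-1.06777953e+00 -1.34566359e-01  1.57244842e+00 -5.96332108e-05
  1.70359742e+00 -1.10930854e+00]
```

Emit:
move_arm([
  [0.5,0.2,0,0,0,0,1],
  [1,0.4,0,0,0,0,1],
])

```text
t: 1.25
tool_pos: [0.3228, -0.3252, 0.318]
orientation: [-2.184, -2.257, -0.001]
force: [1.5, 0.1, 0.3]
opening: 0.0932
```

Emit:
move_arm([
  [0.5,0.2,0,0,0,0,1],
  [1,0.4,0,0,0,0,1],
])

```text
t: 1.45
tool_pos: [0.3571, -0.23, 0.3185]
orientation: [2.183, 2.259, 0.0]
force: [1.6, 0.4, 0.8]
opening: 0.0934
```

Emit:
move_arm([
  [0.5,0.2,0,0,0,0,1],
  [1,0.4,0,0,0,0,1],
])

```text
t: 1.65
tool_pos: [0.391, -0.1358, 0.3188]
orientation: [2.182, 2.259, 0.0]
force: [1.9, -0.1, 0.6]
opening: 0.0933
```

Emit:
move_arm([
  [0.5,0.2,0,0,0,0,1],
  [1,0.4,0,0,0,0,1],
])

```text
t: 1.85
tool_pos: [0.4249, -0.0415, 0.3189]
orientation: [2.182, 2.259, 0.001]
force: [1.0, -0.8, 0.1]
opening: 0.0927
```

Emit:
move_arm([
  [0.5,0.2,0,0,0,0,1],
  [1,0.4,0,0,0,0,1],
  [1,0.4,0,0,0,0,1],
  [1,0.4,0,0,0,0,1],
])

```text
t: 2.25
tool_pos: [0.4612, 0.0593, 0.3183]
orientation: [-2.178, -2.263, 0.001]
force: [0.3, -0.2, 0.0]
opening: 0.0931
```

Run:
```python
from h import *
go([.524,.249,.30],down(1));print(read_state()["q"])
```

```text
t 2.25 pos [0.4612 0.0593 0.3183] F [ 0.27 -0.18  0.03] shift [1.872 0.701 0.182] turn [-0.0003  0.     -0.0333]
[ 1.75418672e-02 -2.57378675e-01  1.68014891e+00 -8.53136569e-05
  1.71972345e+00 -2.10743290e-02]
```

Stopping about 8 cm short of the knob for a wrist-camera look.

Emit:
move_arm([
  [0.5,0.0,0,0,0,-0.03,1],
  [1,0.0,0,0,0,-0.033,1],
  [1,0.0,0,0,0,-0.033,1],
  [1,0.0,0,0,0,-0.033,1],
])

```text
t: 2.65
tool_pos: [0.4576, 0.1571, 0.3186]
orientation: [2.061, 2.37, -0.001]
force: [-0.4, -0.8, -0.2]
opening: 0.0931
```

Run:
```python
from h import *
go([.524,.249,.30],down(1))
c=read_camera("wrist");cv2.imwrite("pics/w1.png",c["frame"][:,:,::-1])
O=box([.5666,.3571,0],YAW,[-.001,0,0])
for n,p in dict(h=[-.065,0,.172],k=[-.06,-.1,.178],hr=[-.065,-.045,.172],corner=[-.1,-.143,.132]).items(): print(n,box(O,YAW,p).round(4),proj(c,box(O,YAW,p)))
```

```text
t 2.65 pos [0.4576 0.1571 0.3186] F [-0.36 -0.8  -0.15] shift [0.818 0.785 0.185] turn [-0.0001  0.0002 -0.0012]
h [0.5013 0.3477 0.172 ] [[414.67160788 -25.57825482]]
k [0.5205 0.2494 0.178 ] [[417.8647379  117.96057457]]
hr [0.5077 0.3031 0.172 ] [[412.51190769  40.67124393]]
corner [0.487  0.2012 0.132 ] [[357.11384398 170.27470008]]
```

View pics/w1.png

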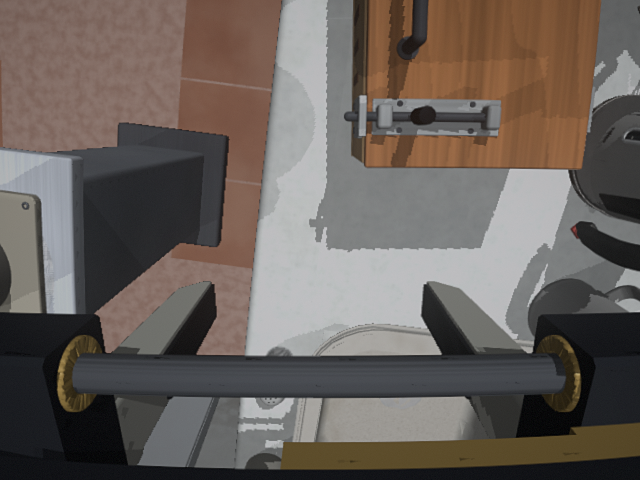

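Run:
```python
from h import *
c=read_camera("wrist");f=c["frame"]
cv2.imwrite("pics/w2.png",cv2.resize(f[0:180,330:620],None,fx=2.7,fy=2.7,interpolation=cv2.INTER_CUBIC)[:,:,::-1])
for n,uv,z in [("knob",(424,115),.178),("bar",(420.5,25),.172),("barend",(412,52),.172),("corner",(365,166),.132),("rcorner",(583,168),.132)]: print(n,plane(c,uv,z).round(4))
print(R.from_rotvec(c["rvec"]).as_matrix().round(2),ray(c,(1,1))[0])
```

```text
knob [0.525  0.2513 0.178 ]
bar [0.512  0.3138 0.172 ]
barend [0.5092 0.2945 0.172 ]
corner [0.4936 0.205  0.132 ]
rcorner [0.69   0.2328 0.132 ]
[[ 0.99  0.14  0.  ]
 [ 0.13 -0.95  0.27]
 [ 0.04 -0.26 -0.96]] [0.44913444 0.22877052 0.48492411]
```

View pics/w2.png

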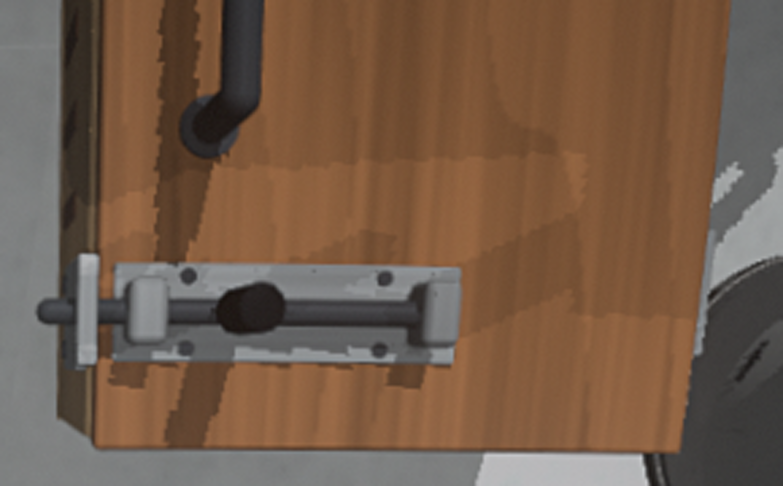

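Run:
```python
from h import *
go([.526,.252,.22],down(1))
```

```text
t 2.75 pos [0.4579 0.156  0.3187] F [-0.18 -0.32  0.93] shift [0.859 0.805 0.987] turn [ 0.      0.0002 -0.002 ]
```

Emit:
move_arm([
  [0.4,0.4,0.2,0,0,0,1],
  [0.86,0.8,0.5,0,0,0,1],
  [0.86,0.8,0.85,0,0,0,1],
  [0.86,0.8,0.98,0,0,0,1],
  [0.86,0.8,0.98,0,0,0,1],
  [0.86,0.8,0.98,0,0,0,1],
])

```text
t: 3.35
tool_pos: [0.5255, 0.2523, 0.2218]
orientation: [2.064, 2.368, 0.0]
force: [-0.5, -0.4, 1.1]
opening: 0.093
```

Run:
```python
from h import *
go([.526,.252,.155],down(1))
for n in("wrist","scene"):
  c=read_camera(n);f=c["frame"]
  if n=="scene": f=cv2.resize(f[150:300,220:420],None,fx=4,fy=4)
  cv2.imwrite(f"pics/{n}3.png",f[:,:,::-1])
  print(proj(c,[.526,.252,.178]))
```

```text
t 3.35 pos [0.5255 0.2523 0.2218] F [-0.45 -0.41  1.09] shift [-0.003  0.004  0.668] turn [ 0.0002  0.0001 -0.002 ]
[[316.50077854 267.49185958]]
[[324.54791867 209.93301893]]
```

View pics/wrist3.png

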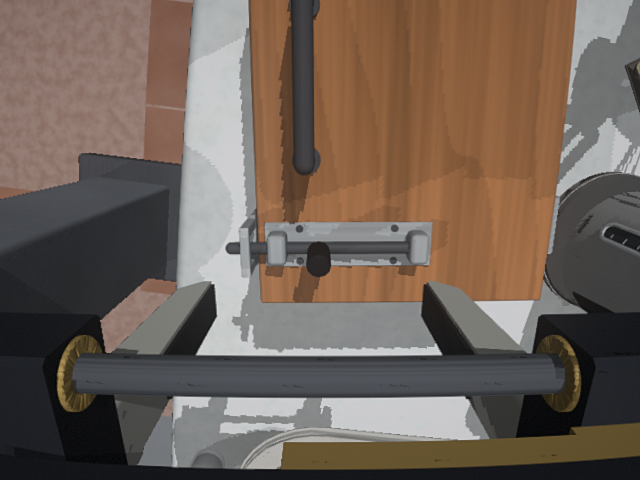

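View pics/scene3.png

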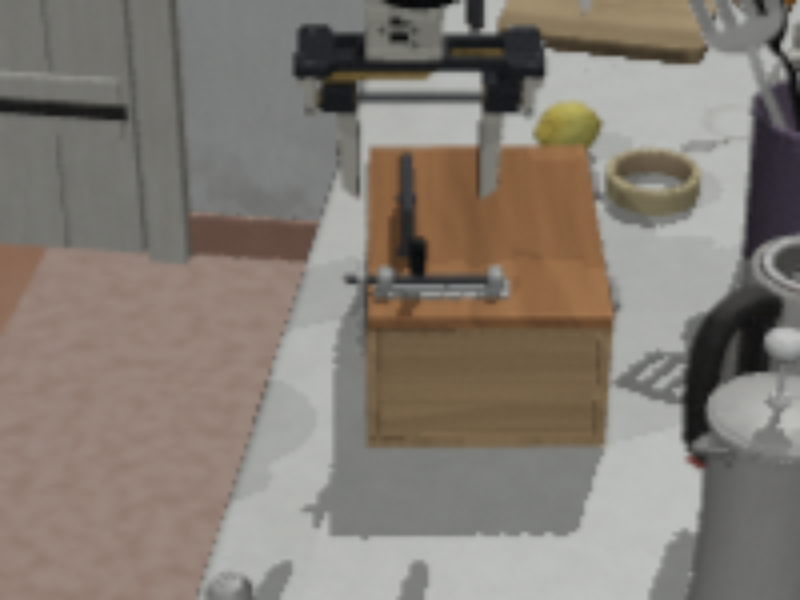

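The knob top is at (319,266), and I projected it at (316.5,267.5), so the gripper is centred over it. I'll part-close the jaws to clear the keeper and go down.

Emit:
move_arm([
  [0,0.01,0,0,0,0,0.05],
  [0,0.01,0.2,0,0,0,0.05],
  [0,0.01,0.4,0,0,0,0.05],
  [0,0.01,0.55,0,0,0,0.05],
  [0,0.01,0.65,0,0,0,0.05],
  [0,0.01,0.65,0,0,0,0.05],
], squeeze=15)

```text
t: 4.05
tool_pos: [0.5253, 0.2537, 0.1544]
orientation: [-2.062, -2.369, 0.003]
force: [0.5, 0.1, -0.1]
opening: 0.0509
```

Emit:
move_arm([
  [0,0,0,0,0,0,-1],
  [0,0,0,0,0,0,-1],
  [0,0,0,0,0,0,-1],
  [0,0,0,0,0,0,-1],
  [0,0,0,0,0,0,-1],
  [0,0,0,0,0,0,-1],
])

```text
t: 4.65
tool_pos: [0.5261, 0.2542, 0.156]
orientation: [2.062, 2.37, 0.0]
force: [-0.7, -0.2, 2.1]
opening: 0.0133
```

Gripped at 13.3 mm, which fits the knob. Drawing the bolt along tool +y (the box's +x).

Emit:
move_arm([
  [0,0.06,0,0,0,0,-1],
  [0,0.12,0,0,0,0,-1],
  [0,0.18,0,0,0,0,-1],
  [0,0.24,0,0,0,0,-1],
  [0,0.24,0,0,0,0,-1],
])

```text
t: 5.15
tool_pos: [0.5513, 0.2577, 0.156]
orientation: [2.062, 2.369, 0.003]
force: [2.4, 1.2, 3.4]
opening: 0.0133
```

Emit:
move_arm([
  [0,0.03,0,0,0,0,-1],
  [0,0.06,0,0,0,0,-1],
  [0,0.06,0,0,0,0,-1],
])

```text
t: 5.45
tool_pos: [0.5545, 0.2582, 0.1559]
orientation: [-2.061, -2.369, 0.004]
force: [-9.2, -1.7, 11.4]
opening: 0.0135
```

Run:
```python
from h import *
s=read_state()
print(s["force"],(s["tool_pos"]-[.5261,.2542,.156])@U,(s["tool_pos"]-[.5261,.2542,.156])@V,s["opening"])
```

```text
[-9.21028066 -1.67485585 11.38664108] 0.028697830790184748 -9.296946932883756e-05 0.013452750322583749
```

Emit:
move_arm([
  [0,0.03,0,0,0,0,-1],
  [0,0.03,0,0,0,0,-1],
  [0,0.03,0,0,0,0,-1],
])

```text
t: 5.75
tool_pos: [0.5548, 0.2583, 0.1558]
orientation: [-2.058, -2.367, 0.011]
force: [-23.5, -3.9, 19.5]
opening: 0.0133
```

Run:
```python
from h import *
s=read_state()
print(s["force"],(s["tool_pos"]-[.5261,.2542,.156])@U,s["opening"])
c=read_camera("wrist");f=c["frame"];cv2.imwrite("pics/w4.png",f[:,:,::-1])
```

```text
[-23.49974318  -3.87299258  19.53356226] 0.02902571230478731 0.013299078562988672
```

View pics/w4.png

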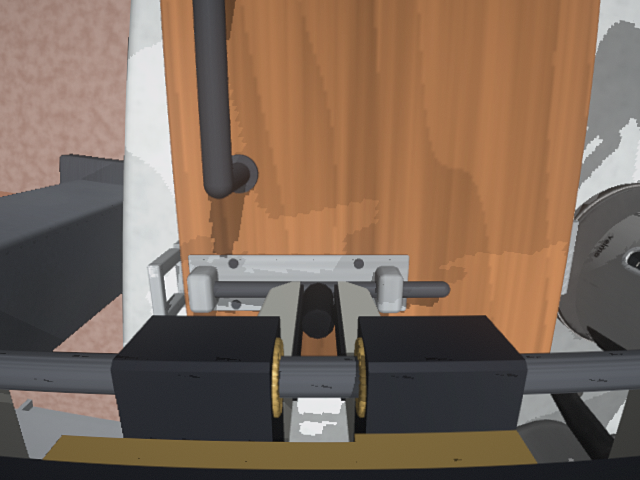

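The stop is felt: the force rose to 23 N with no further travel, after 29 mm of movement. The picture shows the rod clear of the keeper, at about (160,285). Next I'll release and lift.

Emit:
move_arm([
  [0,0,0,0,0,0,0.0],
  [0,0,0,0,0,0,0.0],
  [0,0,0,0,0,0,0.0],
  [0,0,-0.2,0,0,0,0.0],
  [0,0,-0.5,0,0,0,0.0],
  [0,0,-0.8,0,0,0,1.0],
  [0,0,-0.8,0,0,0,1.0],
])

```text
t: 6.5
tool_pos: [0.5613, 0.2594, 0.2411]
orientation: [2.06, 2.367, 0.011]
force: [0.7, 0.6, 0.9]
opening: 0.058
```

Run:
```python
from h import *
go([.5042,.351,.24],down(1))
c=read_camera("wrist");f=c["frame"];cv2.imwrite("pics/w5.png",f[:,:,::-1])
O=box([.57,.360,0],YAW,[-.001,0,0])
print(proj(c,[box(O,YAW,[-.065,y,.172]) for y in(-.045,0,.045)]), proj(c,box(O,YAW,[-.028,-.1,.178])))
```

```text
t 6.5 pos [0.5613 0.2594 0.2411] F [0.68 0.62 0.85] shift [ 0.986 -0.439  0.009] turn [ 0.0026 -0.0005 -0.0015]
[[240.4417187  166.38345143]
 [236.65848007  85.23059799]
 [233.2389174   -1.32274261]] [[305.03451689 259.28687404]]
```

View pics/w5.png

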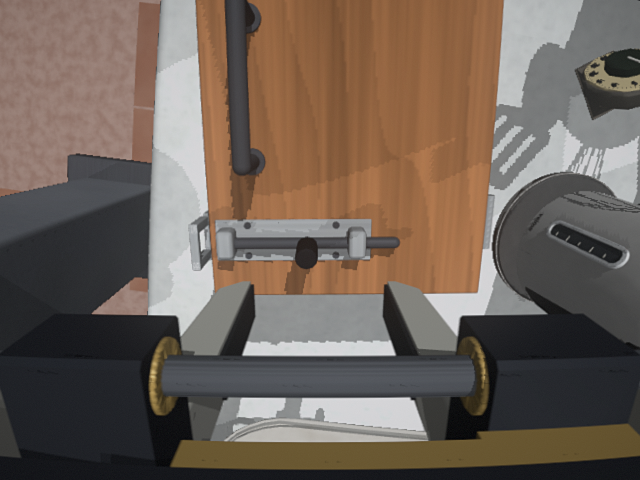

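Knob and bar end are where the model puts them: (307,260) seen against (305,259), and (241,165) against (240,166). Moving over the handle and down.

Emit:
move_arm([
  [0.4,-0.2,0,0,0,0,1],
  [0.8,-0.4,0,0,0,0,1],
  [0.97,-0.43,0.1,0,0,0,1],
  [0.97,-0.43,0.35,0,0,0,1],
  [0.97,-0.43,0.6,0,0,0,1],
  [0.97,-0.43,0.8,0,0,0,1],
  [0.97,-0.43,0.86,0,0,0,1],
  [0.97,-0.43,0.86,0,0,0,1],
], squeeze=25)

```text
t: 7.35
tool_pos: [0.5018, 0.3478, 0.1472]
orientation: [-2.062, -2.369, 0.006]
force: [-0.2, 0.2, 0.1]
opening: 0.093
```

Run:
```python
from h import *
go([.505,.351,.154],down(1))
```

```text
t 7.35 pos [0.5018 0.3478 0.1472] F [-0.15  0.18  0.07] shift [ 0.027  0.036 -0.068] turn [-0.0011  0.0005 -0.0015]
```

Emit:
move_arm([
  [0,0.03,-0.06,0,0,0,1],
  [0,0.03,-0.06,0,0,0,-1],
  [0,0.03,-0.06,0,0,0,-1],
  [0,0.03,-0.06,0,0,0,-1],
  [0,0.03,-0.06,0,0,0,-1],
  [0,0.03,-0.06,0,0,0,-1],
  [0,0.03,-0.06,0,0,0,-1],
  [0,0.03,-0.06,0,0,0,-1],
])

```text
t: 8.15
tool_pos: [0.5056, 0.3492, 0.1556]
orientation: [-2.062, -2.37, 0.0]
force: [0.7, 0.6, -0.0]
opening: 0.0418
```

Run:
```python
from h import *
s=read_state();go(s["tool_pos"],down(1));print(s["opening"],s["wrist_torque"])
# arc: displacements in tool axes (x=V,y=U,z=down), units of 0.1
def g(th,ph):
    b=np.array([-.165,.052]) # U,z
    c,n=np.cos(th),np.sin(th); r=np.array([b[0]*c+b[1]*n, -b[0]*n+b[1]*c])-b
    # tool z = down rotated about V by ph: (-sin ph, -cos ph)
    r+= .019*(np.array([-np.sin(ph),-np.cos(ph)])-[0,-1])
    return r
prev=0
for d in range(0,49,3):
    t=np.radians(d);p=.4*t;r=g(t,p)/.1;print(d,"y %.3f z %.3f rx %.4f"%(r[0],-r[1],p/np.pi))
c=read_camera("wrist");cv2.imwrite("pics/w6.png",c["frame"][:,:,::-1])
```

```text
t 8.15 pos [0.5056 0.3492 0.1556] F [ 0.65  0.56 -0.  ] shift [0. 0. 0.] turn [-0.0001  0.     -0.0014]
0.0417601483975969 [ 0.01320057 -0.06966178 -0.01653502]
0 y 0.000 z -0.000 rx 0.0000
3 y 0.025 z -0.086 rx 0.0067
6 y 0.055 z -0.170 rx 0.0133
9 y 0.090 z -0.252 rx 0.0200
12 y 0.128 z -0.332 rx 0.0267
15 y 0.171 z -0.410 rx 0.0333
18 y 0.218 z -0.486 rx 0.0400
21 y 0.268 z -0.559 rx 0.0467
24 y 0.322 z -0.629 rx 0.0533
27 y 0.380 z -0.696 rx 0.0600
30 y 0.442 z -0.759 rx 0.0667
33 y 0.506 z -0.820 rx 0.0733
36 y 0.574 z -0.877 rx 0.0800
39 y 0.644 z -0.929 rx 0.0867
42 y 0.717 z -0.979 rx 0.0933
45 y 0.792 z -1.024 rx 0.1000
48 y 0.870 z -1.065 rx 0.1067
```

View pics/w6.png

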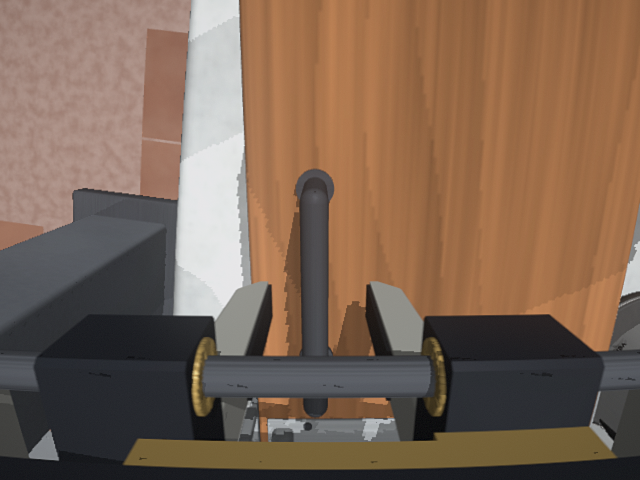

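The jaws are still closing, centred on the bar at u≈317. A few more rows to finish.

Emit:
move_arm([
  [0,0,0,0,0,0,-1],
  [0,0,0,0,0,0,-1],
  [0,0,0,0,0,0,-1],
  [0,0,0,0,0,0,-1],
  [0,0,0,0,0,0,-1],
  [0,0,0,0,0,0,-1],
])

```text
t: 8.8
tool_pos: [0.504, 0.349, 0.1555]
orientation: [-2.06, -2.369, 0.005]
force: [-8.3, -2.0, 4.0]
opening: 0.0101
```

Run:
```python
from h import *
s=read_state();go(s["tool_pos"],down(1));print(s["opening"],s["wrist_torque"])
```

```text
t 8.8 pos [0.504  0.349  0.1555] F [-8.27 -1.99  3.95] shift [0. 0. 0.] turn [-0.0012  0.0002 -0.0013]
0.010057247374568775 [-0.4141996   1.40181316  0.02338098]
```

Bar gripped at 10 mm. First part of the arc, to 24°:

Emit:
move_arm([
  [0,0.015,-0.09,0.007,0,0,-1],
  [0,0.045,-0.17,0.013,0,0,-1],
  [0,0.075,-0.25,0.02,0,0,-1],
  [0,0.115,-0.33,0.027,0,0,-1],
  [0,0.155,-0.41,0.033,0,0,-1],
  [0,0.205,-0.485,0.04,0,0,-1],
  [0,0.255,-0.56,0.047,0,0,-1],
  [0,0.31,-0.63,0.053,0,0,-1],
])

```text
t: 9.6
tool_pos: [0.5354, 0.3534, 0.2183]
orientation: [-1.984, -2.282, 0.195]
force: [-3.8, 0.2, -1.0]
opening: 0.0101
```

```bash
cat >> h.py <<'E'
def bar():
    s=read_state();Rc=R.from_rotvec(s["orientation"]);g=s["tool_pos"]-Rc.apply([0,0,.019])
    g0=np.array([.504,.349,.1745]);d=g-g0
    a,z=-.165+d@U,.052+d[2]
    print("lid deg",np.degrees(np.arctan2(z,-a))-np.degrees(np.arctan2(.052,.165)),"rad",np.hypot(a,z),"F",s["force"],"M",s["wrist_torque"],"op",s["opening"],"lat",d@V)
    zt=Rc.apply([0,0,1]);print("tilt",np.degrees(np.arctan2(-zt@U,-zt[2])),"q",s["q"].round(2),"t",s["t"])
E
python3 - <<'E'
from h import *
bar()
def g(th,ph):
    b=np.array([-.165,.052]);c,n=np.cos(th),np.sin(th); r=np.array([b[0]*c+b[1]*n, -b[0]*n+b[1]*c])-b
    return r+.019*(np.array([-np.sin(ph),-np.cos(ph)])-[0,-1])
a=np.radians(24);p0=.053*np.pi
r0=g(a,p0)
for d in range(24,47,3):
    t=np.radians(d);p=.4*t;r=g(t,p)-r0
    # into tilted tool axes: y=(cos,-sin), z=(-sin,-cos) in (U,z)
    y=np.array([np.cos(p0),-np.sin(p0)]);z=np.array([-np.sin(p0),-np.cos(p0)])
    print(d,"y %.3f z %.3f rx %.4f"%(r@y*10,r@z*10,(p-p0)/np.pi))
E
```

```text
lid deg 23.883721927646356 rad 0.17328432867264737 F [-3.8412397   0.23138918 -0.97204517] M [-0.05831818  0.54522252  0.00689629] op 0.010131176190305168 lat -0.00013258600948791156
tilt 9.760676750849946 q [0.47 0.4  1.18 0.06 1.72 0.34] t 9.6
24 y -0.000 z -0.000 rx 0.0003
27 y 0.046 z -0.076 rx 0.0070
30 y 0.096 z -0.149 rx 0.0137
33 y 0.149 z -0.219 rx 0.0203
36 y 0.206 z -0.286 rx 0.0270
39 y 0.267 z -0.350 rx 0.0337
42 y 0.331 z -0.410 rx 0.0403
45 y 0.398 z -0.467 rx 0.0470
```

Emit:
move_arm([
  [0,0.046,-0.076,0.007,0,0,-1],
  [0,0.096,-0.149,0.014,0,0,-1],
  [0,0.149,-0.219,0.02,0,0,-1],
  [0,0.206,-0.286,0.027,0,0,-1],
  [0,0.267,-0.35,0.034,0,0,-1],
  [0,0.331,-0.41,0.04,0,0,-1],
  [0,0.376,-0.449,0.044,0,0,-1],
  [0,0.398,-0.467,0.047,0,0,-1],
])

```text
t: 10.4
tool_pos: [0.5824, 0.3601, 0.2592]
orientation: [-1.912, -2.199, 0.35]
force: [-6.0, -0.1, 5.3]
opening: 0.0102
```

Emit:
move_arm([
  [0,0,0,0,0,0,-1],
  [0,0,0,0,0,0,-1],
  [0,0,0,0,0,0,-1],
  [0,0,0,0,0,0,-1],
  [0,0,0,0,0,0,-1],
  [0,0,0,0,0,0,-1],
  [0,0,0,0,0,0,-1],
  [0,0,0,0,0,0,-1],
])

```text
t: 11.2
tool_pos: [0.5821, 0.3601, 0.259]
orientation: [-1.912, -2.199, 0.35]
force: [-4.2, -1.7, 4.5]
opening: 0.0103
```

Run:
```python
from h import *
bar()
for n in("wrist","scene","top"):
  c=read_camera(n);f=c["frame"]
  if n=="scene": f=cv2.resize(f[150:300,220:420],None,fx=4,fy=4)
  cv2.imwrite(f"pics/{n}7.png",f[:,:,::-1])
  if n=="scene":
    O=box([.57,.360,0],YAW,[-.001,0,0])
    for d in (38,45,52):
      t=np.radians(d)
      print(d,(proj(c,[box(O,YAW,[.1-.198*np.cos(t)+.012*np.sin(t),-.143,.12+.198*np.sin(t)+.012*np.cos(t)])])-[220,150])*4)
bar()
```

```text
lid deg 45.07081455712111 rad 0.17418617917449702 F [-4.23396884 -1.66766071  4.4960571 ] M [-0.21126082  1.03175726 -0.01822455] op 0.010341620642028874 lat -0.00016865078774551715
tilt 18.084537581387526 q [0.43 0.69 0.74 0.1  2.01 0.32] t 11.2
38 [[431.86735542 186.50639576]]
45 [[454.57645332 166.87222142]]
52 [[480.07578491 149.57705928]]
lid deg 45.0785168287894 rad 0.17417307203729912 F [-4.48289591 -1.43898124  5.76508741] M [-0.20033848  0.97977656 -0.02830189] op 0.01021707238327436 lat -0.00018199979171990702
tilt 18.08151947669679 q [0.43 0.69 0.74 0.1  2.01 0.32] t 11.35
```

View pics/scene7.png

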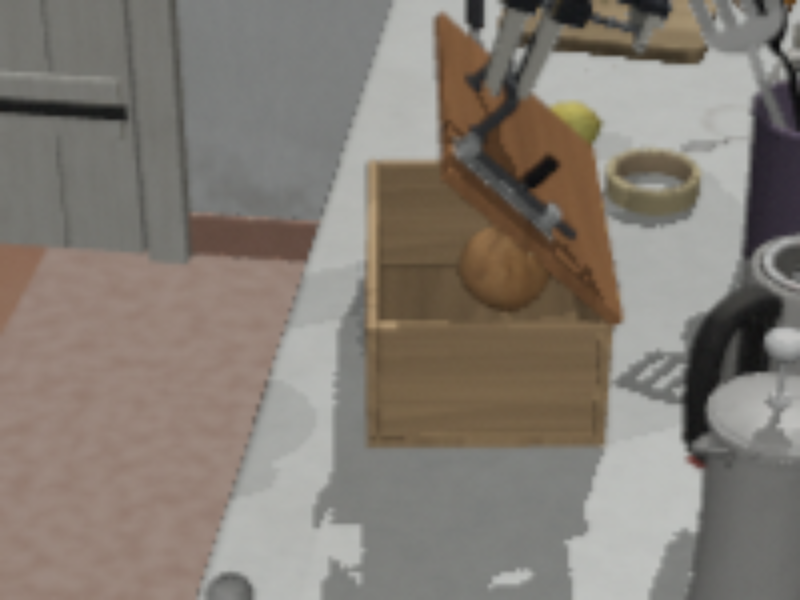

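View pics/top7.png

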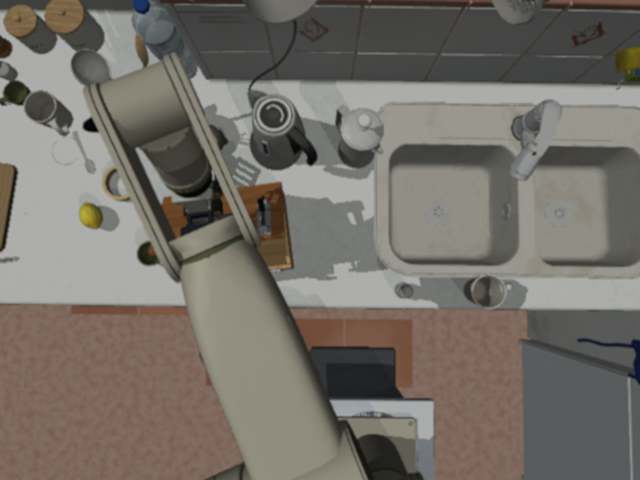

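View pics/wrist7.png

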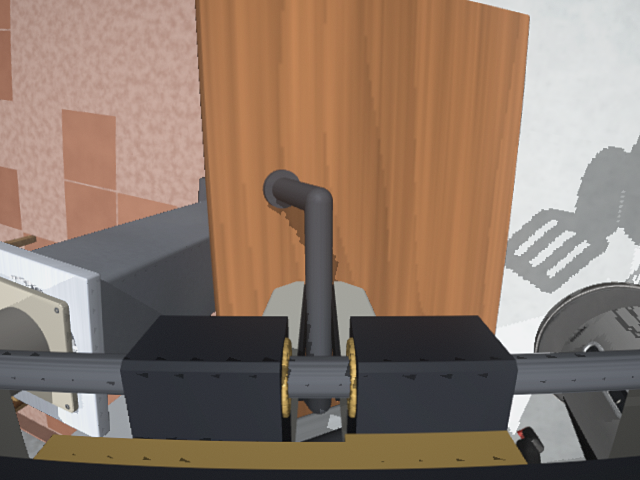

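The lid stands near 45°: 45.1° from the gripper pose, and the near front corner is at about (441,183) in the scene crop, where the model puts it. The bolt is still drawn, with the knob close to the rear guide. The mug (487,291), salt shaker (404,290) and espresso cup (150,253) have not moved. Handing in.

Run:
```python
from h import *
bar();print(close_job())
```

```text
lid deg 45.0785168287894 rad 0.17417307203729912 F [-4.48289591 -1.43898124  5.76508741] M [-0.20033848  0.97977656 -0.02830189] op 0.01021707238327436 lat -0.00018199979171990702
tilt 18.08151947669679 q [0.43 0.69 0.74 0.1  2.01 0.32] t 11.35
the job is handed in; nothing more can be done
None
```

The bolt is drawn fully back, and the gripper is holding the lid still at about 45° by its bar handle. I handed the job in at 11.35 s; it reported no verdict.

- **Bolt:** I drew it 29 mm until it hit its stop, where the force rose to 23 N with no further travel. In the last picture it is still drawn back.
- **Lid:** the gripper's position gives 45.1°, and the scene picture agrees to within a few degrees. The jaws are on the bar (10 mm opening), with about 7 N on the wrist and no drift over the last second.
- **Bystanders:** the mug, salt shaker and espresso cup are where they were in the first top picture.
- **Disagreement:** the top and wrist cameras placed the box about 5 mm apart. I used a position between them, and the grip on the knob confirmed it to within a few millimetres.

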